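Seat a belt pulley on the shaft and drive pin of an assembly fixture

TASK

Take the toothed aluminium belt pulley out of the cardboard tray and fit it, hub up, on the blue fixture: its bore over the shaft and its small hole over the brass drive pin, fully home and flush on the seat. The pin's angle is not exactly known, so turn the pulley gently until it drops over the pin; never force, hammer or drop it. Leave it seated and released, and leave the tape roll, the two small pulleys and the red case where they are.

Things in the scene. Friction and masses are not known exactly. Their poses are not given: they have to be found in the camera images.
- pulley: Loose aluminium belt pulley, 0.16 to 0.26 kg: toothed disc 72 mm in diameter, 14 mm thick, and centred on it a square hub 32 x 32 mm, 26 mm high (sides along the pulley's x and y; grip it here). Total height 40 mm. A 15 mm bore runs through disc and hub on the axis. Origin: centre of the underside; z up along the axis. Starts hub up on the tray's floor.
- pin_hole (a point): Centre, on the pulley's underside, of its 9 mm pin hole: 24 mm from the axis on the pulley's +x side, through the disc only (14 mm), with a red paint dot beside it on the rim. Axes as pulley.
- tray: Shallow open cardboard tray, fixed to the bench, 210 x 190 mm (x, y) and 36 mm high, walls and floor 5 mm thick. Origin: centre of its underside; z up.
- fixture: Fixed fixture: blue base block 130 x 110 x 20 mm (x, y, z), on it a round steel seat 60 mm in diameter, 6 mm high. From the seat rise a steel shaft and, 24 mm beside its axis, a shorter brass drive pin, both on a stiff spindle that yields only to about 1 N m of turning. Loads between pulley and fixture, side loads included, must stay under 40 N. Origin: centre of the underside; z up.
- seat (a point): Point on the shaft's axis in the seat's top face, 26 mm above the bench; axes as fixture. The seated pulley's origin lies here. The pin is 8 mm in diameter and 16 mm high above the seat, its top 1.5 mm tapering to 6 mm; a pulley threaded on the shaft but resting on the pin lies 16 mm too high.
- shaft_tip (a point): Top centre of the shaft, 45 mm above the seat. The shaft is 14 mm in diameter, its top 5 mm tapering to 8 mm. Axes as fixture.
- mark (a point): Yellow line on the base's top, 47 mm from the shaft's axis on the fixture's +x side. Seen from the axis, the pin stands up to 0.8 rad (46 degrees) to either side of this +x direction; its angle is not reported: see it or feel for it.
- tape_roll: Loose yellow roll of tape lying flat, 84 mm in diameter, 24 mm high; origin at the centre of its underside. To be left alone.
- small_pulley_a: Loose small aluminium pulley standing on the bench, 34 mm in diameter, 26 mm high; origin at the centre of its underside. To be left alone.
- small_pulley_b: Another small pulley like small_pulley_a. To be left alone.
- red_case: Loose flat red plastic case, 70 x 140 x 14 mm; origin at the centre of its underside. To be left alone.
There are look-alikes about, which are no part of the job. Of the things like the fixture, leave any that is green, turquoise or white; of the rest the larger one is meant.

How it is judged (in metres and radians):
On the way, in this order (a step that is already met when the one before it is completed fails the run):
1. the pulley has been lifted clear of the tray, its underside more than 50 mm above the bench (height (world z) of pulley above 0.05 m), for 0.1 s.
2. the pulley is threaded on the shaft: axis within 4 mm, underside 5 to 42 mm above the seat (horizontal distance between pulley and seat below 0.004 m and z of pulley in the frame of seat between 0.005 and 0.042 m), for 0.1 s.
At the end, for the whole second after the job is handed in: The pulley lies on the seat, hub up, over shaft and pin: axis within 2 mm of the shaft's, underside within 2 mm of the seat, tilted less than 0.04 rad, at rest and released (horizontal distance between pulley and seat below 0.002 m and z of pulley in the frame of seat between -0.002 and 0.002 m and angle between pulley's own z axis and vertical below 0.04 rad and linear speed of pulley below 0.01 m/s and contact force between the fingers and pulley below 0.05 N); the robot touches nothing.
It fails at once if the pulley is pressed, knocked or dropped on the fixture with more than 40 N (contact force between pulley and fixture above 40 N).
It fails at once if a bystander (tape roll, small pulleys, red case) is moved more than 20 mm (distance of any of tape_roll, small_pulley_a, small_pulley_b, red_case from where it was at the start of the episode above 0.02 m).
It also fails if it takes over 72 s, if anything falls off the work surface, if the arm or the gripper's body presses on something with over 40 N, if the wrist force passes 120 N, or if a joint passes its speed limit or range.

ROBOT

A 6-joint arm with a two-finger parallel gripper is mounted at the origin on the work surface. World frame = base frame: x ahead of the robot, y to its left, z up, the work surface at z = 0. Lengths are in m, angles in degrees, forces in N, time in s.
With the tool pointing down it reaches from about 0.4 to 0.825 m from the base axis. Payload 7 kg.
Tool frame: the origin (TCP) lies on the centre line of the jaws, within the pads' length; the fingertips stand 14 mm ahead of it and the grasp point (between the pads) lies 5 mm behind it; z points along the fingers, x is the direction in which the jaws open and shut, and the axes are right-handed (so a half turn about z gives the same grasp; the last joint's range is limited). The gripper opens to 88 mm and grips with 3 to 60 N. Pads are 19 mm wide; open, the fingers measure 130 mm over their backs; the gripper's body (78 mm by 193 mm) begins 47 mm behind the grasp point.
Start: joints at [-57.29, 20.546, 0.682, 0, -70.136, -16.507], TCP at [0.188, -0.648, 0.241] pointing down, gripper open.
Joint ranges: [-176.03, 176.03], [-82.01, 121.73], [-58.28, 71.71], [-173.87, 95.51], [-174.79, -0.11], [-173.66, 173.66]. Speed limits (degrees/s): [136.94, 136.94, 172.46, 180, 180, 180].

INTERFACE

Orientations are given as [roll, pitch, yaw] about the fixed x, y, z axes, in that order (R = Rz(yaw) Ry(pitch) Rx(roll)).
In Python, from plant import * gives the robot as it stands.
- The arm moves only by the shell command python3 -m handwheel 'ROWS' [OPENING]. ROWS is JSON, a list of rows, each a list of 2 entries, a list of its own where there are three numbers: the shift along the tool's x, y, z each as a share of 0.2 m, from -1 to 1, then the turn, a rotation vector about the tool's x, y, z each as a share of 360 degrees, from -1 to 1. In form: [[[tx, ty, tz], [ax, ay, az]], ...]. A call has 1 to 5 rows; each row is the pose to reach, as a shift and turn from the pose commanded when the call began, along the tool's axes at that moment, turning the shorter way round; what a row does not reach only later rows make up. A row lasts 1/12 s, in which the tool goes at most 41.7 mm and 7.16 degrees, less where a joint would pass 70% of its speed; a pose out of reach is approached as far as the arm can. A call with a number of a shift or a turn outside -1 to 1 is refused whole. A call with a gripper value outside its range is refused whole. OPENING is the closure, from -1 (fully open) to 1 (shut), set as the call begins (- or left out, the last holds). The fingers move at their own pace and stop on an object; the grip force is fixed at half the most. Time passes only in rows, so rows that repeat a pose let the fingers close. It gives the time, the measured TCP pose, the force and the opening at its end, in the units of the state.
- get_obs(): the state, without advancing time (a new reading comes with each control period).
- snapshot(name): name is "scene" or "side" or "wrist"; returns a dict with "color" (384x512x3 uint8, red, green, blue), "z_map" (384x512 float32, m along the optical axis (not along the pixel's ray), 0 where there is no reading), "intrinsics" (3x3 intrinsics, pixels), "distortion" ([k1, k2, p1, p2, k3] as OpenCV has them; the pictures are not rectified), "rvec" (rotation vector, rad) and "tvec" (3), from world to camera coordinates, as OpenCV has them. Camera axes: x right, y down, z forward; pixel columns grow to the right and rows downward; lengths in m; the calibration is good to about 2 mm. A picture is of the moment at which its call begins.
- close_job(): hands the job in, once; it reports no verdict.
The state is a dict: "clock": time; "joint_pos": joint angles; "qvel": joint speeds; "tau": joint torques, N m; "tool_pos": TCP position; "orientation": TCP orientation; "force": force on the tool from outside, world axes, zero at the start; "moment": the same for the moment, N m; "opening": finger opening in m.
Only numpy, scipy, OpenCV 4.12 (cv2) and the standard library are available. Lean on these libraries where they do the work, as an engineer would, in place of code of your own. Each camera call takes 0.05 s, during which the arm holds its last target. There are 200 camera calls.

## Working session

There is one attempt and no reset: what is moved stays moved. The work goes in short steps, Python scripts to look and compute and a shell command to move; the robot and the scene stay as the last step left them, time stands still between calls to the robot, and variables do not carry over. Pictures are saved under pics/ and viewed, about 8 in all and at most 12, crops included, and the job is handed in when it is done.

```bash
ls; mkdir -p pics; cat > h.py <<'E'
from plant import *
import numpy as np, cv2
from scipy.spatial.transform import Rotation as Ro
def save(s,f,crop=None,k=1):
    c=s["color"][:,:,::-1]
    if crop: x0,y0,x1,y1=crop; c=c[y0:y1,x0:x1]
    cv2.imwrite("pics/"+f,cv2.resize(c,None,fx=k,fy=k,interpolation=cv2.INTER_CUBIC))
def ray(s,uv):
    K=s["intrinsics"];R=cv2.Rodrigues(np.array(s["rvec"],float))[0];t=np.array(s["tvec"],float).ravel()
    p=cv2.undistortPoints(np.array(uv,float).reshape(-1,1,2),np.array(K,float),np.array(s["distortion"],float)).reshape(-1,2)
    d=np.c_[p,np.ones(len(p))]
    return -R.T@t, d@R   # centre, dirs (z_cam=1)
def atz(s,uv,z):
    c,d=ray(s,uv); return c+d*((z-c[2])/d[:,2])[:,None]
def depth(s,uv):
    c,d=ray(s,uv); u=np.round(np.array(uv)).astype(int).reshape(-1,2)
    return c+d*s["z_map"][u[:,1],u[:,0]][:,None]
def proj(s,P):
    return cv2.projectPoints(np.array(P,float).reshape(-1,1,3),np.array(s["rvec"],float),np.array(s["tvec"],float),np.array(s["intrinsics"],float),np.array(s["distortion"],float))[0].reshape(-1,2)
E
python3 - <<'E'
from h import *
import pickle
o=get_obs();print(o)
S={n:snapshot(n) for n in("scene","side","wrist")}
pickle.dump(S,open("s0.pkl","wb"))
im=np.vstack([S["scene"]["color"],S["side"]["color"]])
save(S["scene"],"scene0.png",None,1.5);save(S["side"],"side0.png",None,1.5)
for n in S: print(n,ray(S[n],[[256,192]]))
E
```

```text
pics
{'clock': 0.0, 'joint_pos': array([-5.72904213e+01,  2.05928856e+01,  6.33683866e-01, -1.93663371e-02,
       -7.01356474e+01, -1.65079981e+01]), 'qvel': array([ 0.03999288,  0.04045049,  0.00197283, -0.00707186, -0.02623   ,
        0.14095004]), 'tau': array([-2.40064801e-03, -5.82717848e+01,  2.93063021e+01,  6.99699238e+00,
        7.01095909e-03, -1.50698093e-04]), 'tool_pos': array([ 0.18819221, -0.64775231,  0.23960798]), 'orientation': array([-1.79990501e+02, -9.61128461e-02,  1.06194977e+02]), 'force': array([-0.1245428 ,  0.38770787, -0.03754074]), 'moment': array([-0.0069351 , -0.03667181,  0.01435642]), 'opening': 0.08765667967098668}
scene (array([1.22103987, 0.45562855, 0.91688774]), array([[-0.57187377, -0.36541969, -0.73451063]]))
side (array([ 0.00654282, -0.60148849,  0.56837865]), array([[ 0.54772144,  0.67299321, -0.49711394]]))
wrist (array([ 0.12473836, -0.6666127 ,  0.38439952]), array([[ 0.234555  ,  0.07843187, -0.96897953]]))
```

View pics/scene0.png

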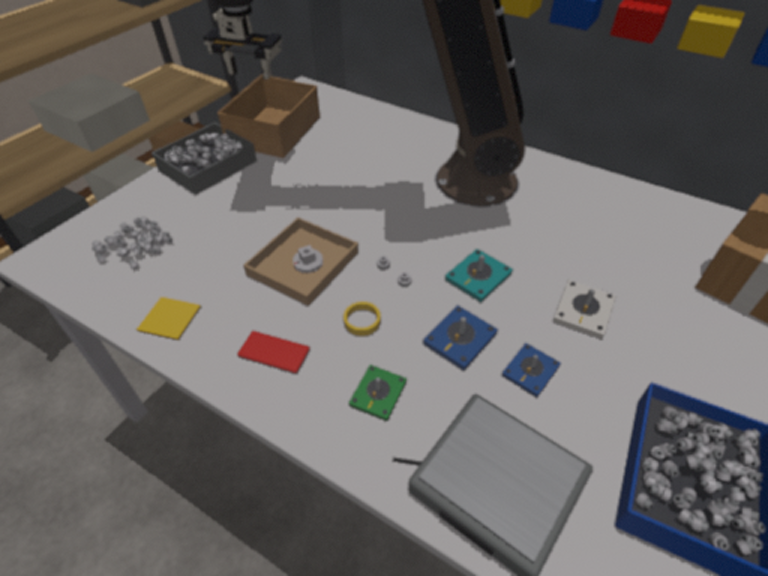

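View pics/side0.png

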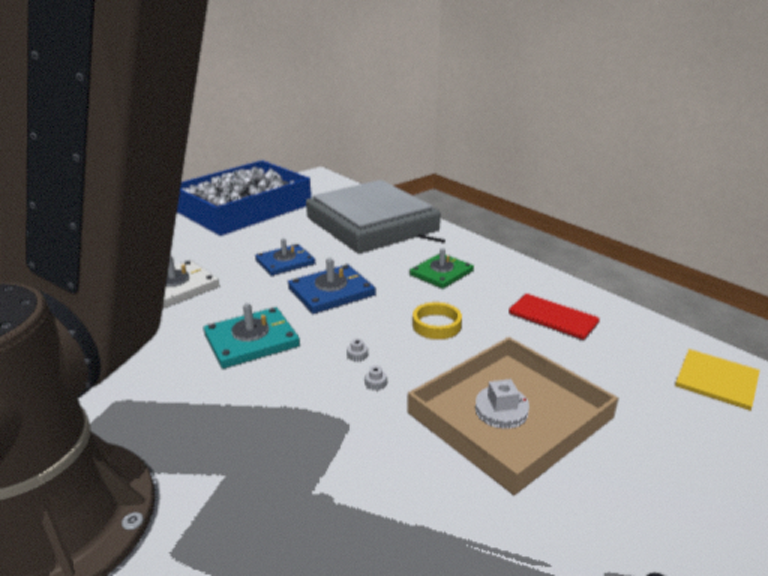

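Scene (768x576 view): pulley in the tray at (308,258), larger blue fixture at (461,336), smaller blue one at (531,369), tape (362,318), small pulleys (383,263) and (404,280). In the side view the pulley is at (502,400), its red dot at (523,400), and the blue fixture at (331,287).

```bash
python3 - <<'E'
from h import *
import pickle
S=pickle.load(open("s0.pkl","rb"))
a=S["scene"];b=S["side"]
def p(s,l,z): return np.round(atz(s,np.array(l)/1.5,z),3)
print("pulley hub top", p(a,[[308,252]],.045),p(b,[[503,387]],.045))
print("fixture shaft tip",p(a,[[460,325]],.071),p(b,[[330,260]],.071))
print("tray corners",p(a,[[300,220],[358,243],[306,300],[246,263]],.036)[:,:2],p(b,[[509,340],[617,404],[514,490],[409,400]],.036)[:,:2])
print("fix corners",p(a,[[460,307],[497,326],[463,361],[424,336]],.02)[:,:2])
print("tape, sp",p(a,[[362,317]],.024),p(a,[[383,260],[404,277]],.026))
A=cv2.resize(a["color"][140:260,150:340],None,fx=4,fy=4,interpolation=3)
B=a["color"][150:190,185:225];C=a["color"][195:250,275:335]
D=b["color"][240:300,300:365];E_=b["color"][165:210,190:255]
f=lambda c:cv2.resize(c,(390,290),interpolation=3)
cv2.imwrite("pics/crops.png",np.vstack([np.hstack([f(B),f(C)]),np.hstack([f(D),f(E_)])])[:,:,::-1])
E
```

```text
pulley hub top [[ 0.539 -0.197  0.045]] [[ 0.537 -0.204  0.045]]
fixture shaft tip [[0.568 0.223 0.071]] [[0.544 0.212 0.071]]
tray corners [[ 0.447 -0.296]
 [ 0.44  -0.119]
 [ 0.659 -0.112]
 [ 0.641 -0.306]] [[ 0.639 -0.128]
 [ 0.635 -0.316]
 [ 0.418 -0.325]
 [ 0.428 -0.135]]
fix corners [[0.481 0.186]
 [0.488 0.279]
 [0.61  0.257]
 [0.596 0.157]]
tape, sp [[0.625 0.017 0.024]] [[ 0.45  -0.039  0.026]
 [ 0.472  0.034  0.026]]
```

View pics/crops.png

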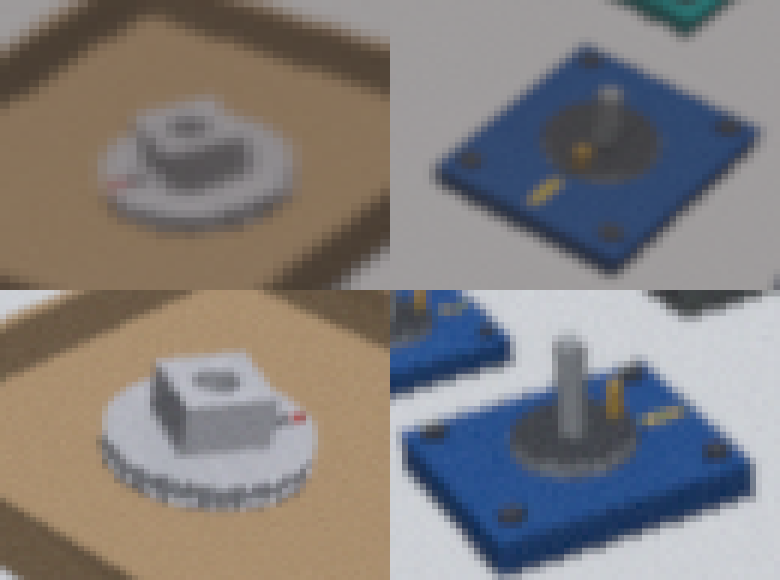

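```bash
python3 - <<'E'
from h import *
import pickle
S=pickle.load(open("s0.pkl","rb"))
a=S["scene"];b=S["side"]
for s,l in((a,[(204.3,167.2,.045),(197.1,175.1,.019),(308.8,212.5,.071),(305,223.5,.042),(298.8,231.4,.02)]),(b,[(336.3,258.6,.045),(350,266.5,.019),(220,172.8,.071),(227.5,179.3,.042),(235.5,184.4,.02)])):
    P=np.array([atz(s,[q[:2]],q[2])[0] for q in l]);print(P.round(3))
    for i,j in((0,1),(2,3),(2,4)):
        d=(P[j]-P[i])[:2];print(i,j,np.hypot(*d).round(3),np.degrees(np.arctan2(d[1],d[0])).round(1))
E
```

```text
[[ 0.538 -0.203  0.045]
 [ 0.565 -0.219  0.019]
 [ 0.549  0.222  0.071]
 [ 0.573  0.223  0.042]
 [ 0.595  0.215  0.02 ]]
0 1 0.031 -30.6
2 3 0.024 4.3
2 4 0.046 -8.1
[[ 0.537 -0.206  0.045]
 [ 0.565 -0.222  0.019]
 [ 0.546  0.215  0.071]
 [ 0.57   0.217  0.042]
 [ 0.593  0.211  0.02 ]]
0 1 0.032 -28.2
2 3 0.025 3.7
2 4 0.048 -4.4
```

```bash
cat > g.py <<'E'
import sys
from h import *
def goto(x,y,z,yaw):
    o=get_obs(); R=Ro.from_euler("xyz",o["orientation"],degrees=True)
    G=Ro.from_euler("xyz",[180,0,yaw],degrees=True)
    t=R.inv().apply(np.array([x,y,z])-o["tool_pos"])/.2
    a=np.degrees((R.inv()*G).as_rotvec())/360
    print("t",o["clock"],"p",o["tool_pos"].round(4),o["orientation"].round(2),"F",o["force"].round(1),"M",o["moment"].round(2),"open",round(o["opening"],4))
    print("shift",t.round(4),"turn",a.round(4),"rows~",max(np.linalg.norm(t)*200/41.7,np.linalg.norm(a)*360/7.16))
if __name__=="__main__": goto(*map(float,sys.argv[1:]))
E
python3 g.py .538 -.204 .2 -120
```

```text
t 0.15 p [ 0.1882 -0.6479  0.2399] [-1.7999e+02 -7.0000e-02  1.0620e+02] F [ 0.4  0.8 -0.7] M [ 0.03  0.01 -0.01] open 0.0875
shift [1.6432 2.2985 0.201 ] turn [ 2.000e-04 -1.000e-04 -3.717e-01] rows~ 18.687508674812193
```

```bash
python3 -m handwheel '[[[0.58,0.81,0],[0,0,-0.3717]],[[0.58,0.81,0],[0,0,-0.3717]],[[0.58,0.81,0],[0,0,-0.3717]],[[0.58,0.81,0],[0,0,-0.3717]],[[0.58,0.81,0],[0,0,-0.3717]]]' -1; python3 g.py .538 -.204 .2 -120
```

```text
clock: 0.57
tool_pos: [0.3126, -0.4893, 0.2404]
orientation: [180.0, -0.0, 142.4]
force: [-0.4, -0.5, 0.3]
opening: 0.0874
t 0.5667 p [ 0.3126 -0.4893  0.2404] [ 1.7998e+02 -1.0000e-02  1.4238e+02] F [-0.4 -0.5  0.3] M [-0.03 -0.01  0.03] open 0.0874
shift [-0.022   1.8181  0.2027] turn [ 1.000e-04  0.000e+00 -2.712e-01] rows~ 13.634070138849575
```

```bash
python3 -m handwheel '[[[0,1,0.1],[0,0,-0.2712]],[[0,1,0.1],[0,0,-0.2712]],[[0,1,0.1],[0,0,-0.2712]],[[0,1,0.1],[0,0,-0.2712]],[[0,1,0.1],[0,0,-0.2712]]]'; python3 g.py .538 -.204 .2 -120
```

```text
clock: 0.98
tool_pos: [0.4357, -0.3316, 0.2203]
orientation: [180.0, 0.0, 178.2]
force: [0.1, -0.7, -0.5]
opening: 0.0878
t 0.9833 p [ 0.4357 -0.3316  0.2203] [1.7999e+02 1.0000e-02 1.7821e+02] F [ 0.1 -0.7 -0.5] M [-0.09  0.05 -0.04] open 0.0878
shift [-0.4915  0.6539  0.1019] turn [ 0.      0.     -0.1716] rows~ 8.6298815218236
```

```bash
python3 -m handwheel '[[[-0.4915,0.6539,0.1],[0,0,-0.1716]],[[-0.4915,0.6539,0.1],[0,0,-0.1716]],[[-0.4915,0.6539,0.1],[0,0,-0.1716]],[[-0.4915,0.6539,0.1],[0,0,-0.1716]],[[-0.4915,0.6539,0.1],[0,0,-0.1716]]]'; python3 g.py .538 -.204 .2 -120
```

```text
clock: 1.4
tool_pos: [0.5411, -0.2025, 0.1992]
orientation: [180.0, -0.0, -145.8]
force: [0.9, -0.8, -0.3]
opening: 0.0877
t 1.4 p [ 0.5411 -0.2025  0.1992] [ 179.97   -0.   -145.78] F [ 0.9 -0.8 -0.3] M [-0.14  0.12 -0.03] open 0.0877
shift [ 0.017   0.0026 -0.0038] turn [ 0.0001  0.     -0.0716] rows~ 3.600257888209862
```

```bash
python3 -m handwheel '[[[0.01,0,0],[0,0,-0.0716]],[[0.01,0,0],[0,0,-0.0716]],[[0.01,0,0],[0,0,-0.0716]],[[0.01,0,0],[0,0,-0.0716]],[[0.01,0,0],[0,0,-0.0716]]]'; python3 g.py .538 -.204 .15 -120; python3 - <<'E'
from h import *
import pickle
s=snapshot("wrist");pickle.dump(s,open("w1.pkl","wb"));save(s,"w1.png",None,1.5)
print(get_obs()["joint_pos"], proj(s,[[.538,-.204,.045]])*1.5)
E
```

```text
clock: 1.82
tool_pos: [0.536, -0.208, 0.2003]
orientation: [180.0, -0.0, -120.4]
force: [-1.1, 0.0, 0.5]
opening: 0.0872
t 1.8167 p [ 0.536  -0.208   0.2003] [ 1.7997e+02 -1.0000e-02 -1.2039e+02] F [-1.1  0.   0.5] M [-0.08  0.18 -0.02] open 0.0872
shift [-0.0222  0.0013  0.2514] turn [ 0.0001 -0.     -0.0011] rows~ 1.2104291403294225
[-1.72467097e+00  1.29245784e+01 -1.55126809e+01 -7.84598390e-03
 -6.15873383e+01  6.10530978e+01] [[372.18369164 272.89823971]]
```

View pics/w1.png

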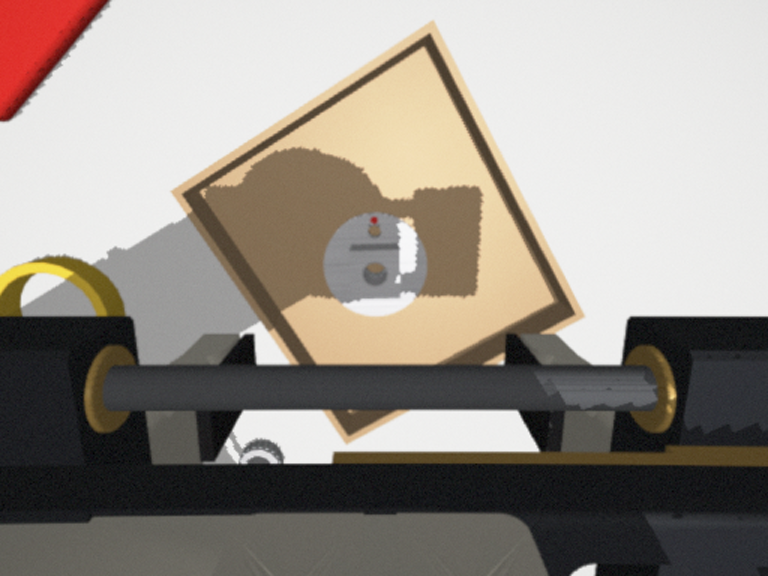

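The wrist view shows the bore at (375,272), the pin hole at (374,230) and the red dot at (374,219), so the jaws are already square to the hub.

```bash
python3 - <<'E'
from h import *
import pickle
s=pickle.load(open("w1.pkl","rb"))
P=np.array([atz(s,[[375/1.5,272/1.5]],.045)[0],atz(s,[[374/1.5,230/1.5]],.019)[0],atz(s,[[374/1.5,219/1.5]],.019)[0]]);print(P.round(4))
for j in(1,2):
    d=(P[j]-P[0])[:2];print(np.hypot(*d),np.degrees(np.arctan2(d[1],d[0])))
# disc centre from silhouette (z .019): left 323, right 428 ; y 
print(depth(s,np.array([[375,290],[345,280],[374,212],[395,300]])/1.5).round(4))
E
python3 g.py .538 -.205 .036 -120
```

```text
[[ 0.5376 -0.2059  0.045 ]
 [ 0.5584 -0.2171  0.019 ]
 [ 0.5648 -0.2209  0.019 ]]
0.023627022711341494 -28.409114426163853
0.031091208284045456 -28.938458152663696
[[ 0.5273 -0.1998  0.0451]
 [ 0.5385 -0.1818  0.0193]
 [ 0.5681 -0.2228  0.0095]
 [ 0.5083 -0.2047  0.0197]]
t 1.8667 p [ 0.536  -0.208   0.2003] [ 1.7998e+02 -1.0000e-02 -1.2068e+02] F [0.8 0.8 0. ] M [-0.06  0.15 -0.  ] open 0.0876
shift [-0.0179 -0.0012  0.8216] turn [ 0.0001 -0.     -0.0019] rows~ 3.9417002208933214
```

```bash
python3 -m handwheel '[[[-0.0146,0,0.2],[0,0,-0.005]],[[-0.0146,0,0.4],[0,0,-0.005]],[[-0.0146,0,0.6],[0,0,-0.005]],[[-0.0146,0,0.75],[0,0,-0.005]],[[-0.0146,0,0.75],[0,0,-0.005]]]'; python3 g.py .5375 -.2055 .036 -118.7
```

```text
clock: 2.28
tool_pos: [0.5332, -0.2051, 0.0445]
orientation: [179.4, -0.2, -119.0]
force: [-1.5, 0.5, -0.5]
opening: 0.0873
t 2.2833 p [ 0.5332 -0.2051  0.0445] [ 179.44   -0.21 -119.04] F [-1.5  0.5 -0.5] M [-0.08  0.35  0.03] open 0.0873
shift [-0.009  -0.0204  0.0424] turn [ 0.0016 -0.0006 -0.001 ] rows~ 0.2296425536937987
```

```bash
python3 -m handwheel '[[[0,0,0],[0,0,0]]]'; python3 g.py .5375 -.2055 .036 -118.7
```

```text
clock: 2.37
tool_pos: [0.5367, -0.2057, 0.0496]
orientation: [179.8, -0.1, -118.9]
force: [1.2, -0.4, 1.5]
opening: 0.0876
t 2.3667 p [ 0.5367 -0.2057  0.0496] [ 1.7981e+02 -1.1000e-01 -1.1890e+02] F [ 1.2 -0.4  1.5] M [-0.05  0.11  0.04] open 0.0876
shift [-0.0031 -0.0031  0.0682] turn [ 0.0005 -0.0003 -0.0006] rows~ 0.3277264523731117
```

```bash
python3 -m handwheel '[[[-0.002,-0.003,0.035],[0,0,0]],[[-0.002,-0.003,0.068],[0,0,0]],[[-0.002,-0.003,0.068],[0,0,0]],[[-0.002,-0.003,0.068],[0,0,0]]]'; python3 g.py .5375 -.2055 .036 -118.7
```

```text
clock: 2.7
tool_pos: [0.5389, -0.2055, 0.0379]
orientation: [-179.9, 0.0, -118.8]
force: [-0.6, 0.5, -0.6]
opening: 0.0876
t 2.7 p [ 0.5389 -0.2055  0.0379] [-1.7993e+02  4.0000e-02 -1.1881e+02] F [-0.6  0.5 -0.6] M [-0.04  0.15 -0.04] open 0.0876
shift [0.0031 0.0061 0.0094] turn [-0.0002  0.0001 -0.0003] rows~ 0.055517288436555734
```

Settle a little, 1.5 mm lower, and close.

```bash
python3 -m handwheel '[[[0,0.004,0.007],[0,0,0]],[[0,0.004,0.007],[0,0,0]]]'; python3 -m handwheel '[[[0,0,0],[0,0,0]],[[0,0,0],[0,0,0]],[[0,0,0],[0,0,0]],[[0,0,0],[0,0,0]],[[0,0,0],[0,0,0]]]' 1; python3 -m handwheel '[[[0,0,0],[0,0,0]],[[0,0,0],[0,0,0]],[[0,0,0],[0,0,0]],[[0,0,0],[0,0,0]],[[0,0,0],[0,0,0]]]'; python3 g.py .5375 -.2055 .036 -118.7
```

```text
clock: 2.87
tool_pos: [0.5378, -0.2051, 0.0361]
orientation: [-180.0, 0.0, -118.8]
force: [0.4, 0.4, -0.4]
opening: 0.0879
clock: 3.28
tool_pos: [0.5377, -0.2051, 0.0356]
orientation: [-180.0, 0.0, -118.8]
force: [0.6, 0.9, 0.7]
opening: 0.0597
clock: 3.7
tool_pos: [0.5376, -0.2052, 0.0355]
orientation: [180.0, -0.0, -118.8]
force: [-0.1, -0.1, 0.6]
opening: 0.0319
t 3.7 p [ 0.5376 -0.2052  0.0355] [ 180.     -0.   -118.79] F [-0.1 -0.1  0.6] M [-0.01  0.16 -0.  ] open 0.0319
shift [ 0.0018 -0.0002 -0.0024] turn [ 0.     -0.     -0.0003] rows~ 0.014369059300090177
```

```bash
python3 -m handwheel '[[[0,0,-0.08],[0,0,0]],[[0,0,-0.2],[0,0,0]],[[0,0,-0.35],[0,0,0]],[[0,0,-0.5],[0,0,0]],[[0,0,-0.6],[0,0,0]]]';  python3 -m handwheel '[[[0,0,0],[0,0,0]],[[0,0,0],[0,0,0]],[[0,0,0],[0,0,0]]]'; python3 g.py .548 .217 .155 -86
```

```text
clock: 4.12
tool_pos: [0.5382, -0.2053, 0.1581]
orientation: [-179.9, 0.0, -118.8]
force: [1.5, 0.5, -1.7]
opening: 0.0315
clock: 4.37
tool_pos: [0.5368, -0.2049, 0.1546]
orientation: [179.9, -0.0, -118.8]
force: [-0.3, 0.7, -3.1]
opening: 0.0318
t 4.3667 p [ 0.5368 -0.2049  0.1546] [ 179.92   -0.   -118.81] F [-0.3  0.7 -3.1] M [-0.04  0.16  0.01] open 0.0318
shift [-1.8752e+00  9.6780e-01 -5.0000e-04] turn [ 0.0002  0.0001 -0.0912] rows~ 10.120952525937632
```

```bash
python3 -m handwheel '[[[-0.15,0.08,0],[0,0,-0.0182]],[[-0.34,0.175,0],[0,0,-0.0365]],[[-0.52,0.27,0],[0,0,-0.0547]],[[-0.7,0.36,0],[0,0,-0.073]],[[-0.88,0.455,0],[0,0,-0.0912]]]'; python3 g.py .548 .217 .155 -86
```

```text
clock: 4.78
tool_pos: [0.5415, -0.0056, 0.1539]
orientation: [179.8, -0.0, -85.7]
force: [1.3, 0.9, -2.4]
opening: 0.0318
t 4.7833 p [ 0.5415 -0.0056  0.1539] [ 1.7984e+02 -3.0000e-02 -8.5670e+01] F [ 1.3  0.9 -2.4] M [-0.06 -0.07 -0.01] open 0.0318
shift [-1.1075 -0.1164 -0.0064] turn [ 0.0004 -0.0001  0.0009] rows~ 5.341119972188114
```

```bash
python3 -m handwheel '[[[-0.2,0.05,0],[0,0,0]],[[-0.4,0.1,0],[0,0,0]],[[-0.6,0.15,0],[0,0,0]],[[-0.8,0.2,0],[0,0,0]],[[-0.95,0.233,0],[0,0,0]]]';python3 -m handwheel '[[[-0.1,0,0],[0,0,0]],[[-0.15,0,0],[0,0,0]],[[-0.15,0,0],[0,0,0]],[[-0.15,0,0],[0,0,0]],[[-0.15,0,0],[0,0,0]]]'; python3 -m handwheel '[[[0,0,0],[0,0,0]],[[0,0,0],[0,0,0]],[[0,0,0],[0,0,0]]]';python3 g.py .548 .217 .155 -86;  python3 - <<'E'
from h import *
import pickle
s=snapshot("wrist");pickle.dump(s,open("w2.pkl","wb"));save(s,"w2.png",None,1.5)
print(proj(s,[[.548,.218,.071],[.572,.219,.042]])*1.5)
E
```

```text
clock: 5.2
tool_pos: [0.4808, 0.1811, 0.1541]
orientation: [179.9, -0.1, -85.9]
force: [1.6, 0.5, -1.7]
opening: 0.0318
clock: 5.62
tool_pos: [0.4803, 0.208, 0.1547]
orientation: [179.9, -0.1, -86.0]
force: [-0.5, -0.9, -2.6]
opening: 0.0321
clock: 5.87
tool_pos: [0.4808, 0.2083, 0.1555]
orientation: [180.0, -0.0, -86.0]
force: [0.3, 0.1, -3.2]
opening: 0.0319
t 5.8667 p [0.4808 0.2083 0.1555] [179.99  -0.   -86.04] F [ 0.3  0.1 -3.2] M [-0.07  0.18 -0.08] open 0.0319
shift [-0.0204 -0.3381  0.0026] turn [ 0.     -0.     -0.0001] rows~ 1.624428553618171
[[367.85059239 162.44432393]
 [370.09753837 113.79277823]]
```

View pics/w2.png

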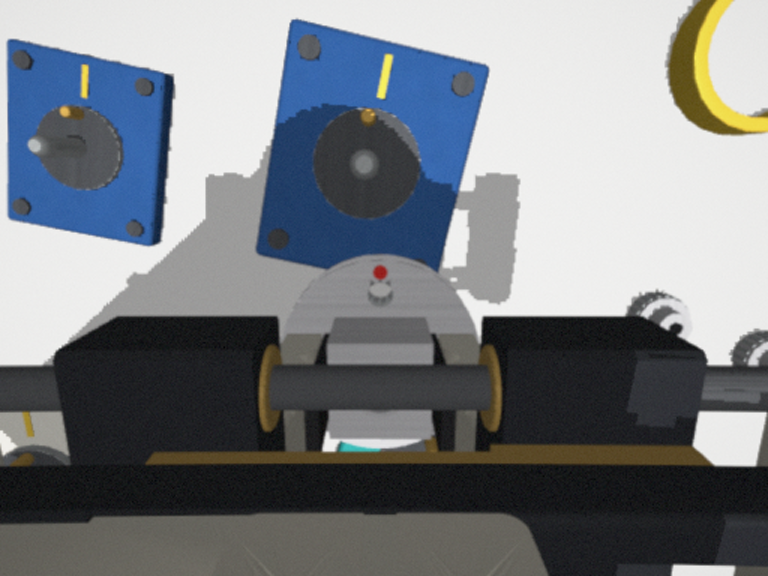

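```bash
python3 - <<'E'
from h import *
import pickle
s=pickle.load(open("w2.pkl","rb")); q=pickle.load(open("w1.pkl","rb"))
f=lambda im,x,y:cv2.resize(im["color"][y:y+48,x:x+48],(384,384),interpolation=3)
cv2.imwrite("pics/c2.png",np.hstack([f(s,220,70),f(q,226,140)])[:,:,::-1])
E
```

```text
(no output)
```

View pics/c2.png

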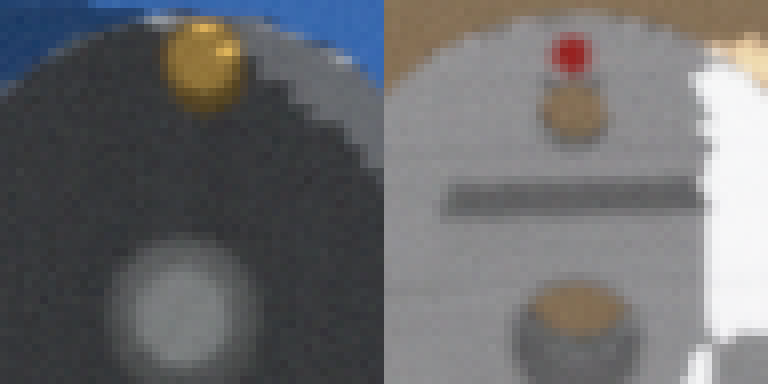

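```bash
python3 - <<'E'
from h import *
import pickle
q=pickle.load(open("w1.pkl","rb"));s=pickle.load(open("w2.pkl","rb"))
B=atz(q,[[249.5,182.9]],.045)[0];H=atz(q,[[249.3,153.5]],.019)[0]
T=atz(s,[[242.0,109.25]],.071)[0];P=atz(s,[[245,76.2]],.042)[0]
an=lambda d:np.degrees(np.arctan2(d[1],d[0]))
print(B,H,np.hypot(*(H-B)[:2]),an(H-B)); print(T,P,np.hypot(*(P-T)[:2]),an(P-T))
G=Ro.from_euler("xyz",[180,0,-118.79],degrees=True)
off=G.inv().apply(B-[.5376,-.2052,.045]);print("pulley offset in tool (meas)",off)
yaw=-118.79+an(P-T)-an(H-B);print("yaw goal",yaw)
G2=Ro.from_euler("xyz",[180,0,yaw],degrees=True)
off[2]=0; off[0]*=.5; print("TCP goal",T-G2.apply(off))
# check: pin hole in held pulley, w2 image at z=.139
h=atz(s,[[379.5/1.5,291/1.5]],.139)[0];print("held hole rel TCP",h-[.4808,.2083,.139],an(h-[.4808,.2083,0]))
E
```

```text
[ 0.53650378 -0.20465812  0.045     ] [ 0.55824314 -0.21698555  0.019     ] 0.024991308832762193 -29.555649558126746
[0.54720781 0.22020351 0.071     ] [0.57166768 0.22030315 0.042     ] 0.024460075241511545 0.23338568873815493
pulley offset in tool (meas) [5.30447779e-05 1.22168583e-03 1.40274012e-17]
yaw goal -89.00096475313511
TCP goal [0.54842884 0.22025133 0.071     ]
held hole rel TCP [0.02395071 0.00139476 0.        ] 3.3328382241015966
```

```bash
python3 g.py .5477 .2203 .155 -89
```

```text
t 5.9167 p [0.4808 0.2084 0.1556] [-180.      0.    -86.02] F [ 0.7 -0.3 -1.8] M [-0.06  0.1   0.04] open 0.032
shift [-0.036  -0.3377  0.003 ] turn [-0.      0.      0.0083] rows~ 1.6287730526091788
```

```bash
python3 -m handwheel '[[[-0.012,-0.1,0.003],[0,0,0.0083]],[[-0.024,-0.2,0.003],[0,0,0.0083]],[[-0.036,-0.3377,0.003],[0,0,0.0083]],[[-0.036,-0.3377,0.003],[0,0,0.0083]],[[-0.036,-0.3377,0.003],[0,0,0.0083]]]'; python3 -m handwheel '[[[0,0,0.08],[0,0,0]],[[0,0,0.16],[0,0,0]],[[0,0,0.2],[0,0,0]],[[0,0,0.2],[0,0,0]],[[0,0,0.2],[0,0,0]]]'; python3 -m handwheel '[[[0,0,0],[0,0,0]],[[0,0,0],[0,0,0]],[[0,0,0],[0,0,0]]]'; python3 g.py .5477 .2203 .105 -89; python3 - <<'E'
from h import *
import pickle
s=snapshot("side");a=snapshot("scene");pickle.dump((s,a),open("s3.pkl","wb"))
f=lambda c:cv2.resize(c,(390,390),interpolation=3)
cv2.imwrite("pics/c3.png",np.hstack([f(s["color"][140:205,185:250]),f(a["color"][185:250,275:340])])[:,:,::-1])
E
```

```text
clock: 6.33
tool_pos: [0.5484, 0.2207, 0.1543]
orientation: [180.0, -0.0, -89.0]
force: [-0.5, 0.6, -2.2]
opening: 0.032
clock: 6.75
tool_pos: [0.5472, 0.2208, 0.115]
orientation: [180.0, -0.0, -88.9]
force: [1.2, 0.1, -1.0]
opening: 0.0319
clock: 7.0
tool_pos: [0.5479, 0.2214, 0.1159]
orientation: [-179.9, 0.0, -88.9]
force: [0.4, 0.3, -2.5]
opening: 0.032
t 7.0 p [0.5479 0.2214 0.1159] [-1.7993e+02  5.0000e-02 -8.8940e+01] F [ 0.4  0.3 -2.5] M [-0.1   0.13 -0.02] open 0.032
shift [0.0053 0.0012 0.0545] turn [-0.0002  0.0001  0.0002] rows~ 0.2626154701335867
```

View pics/c3.png

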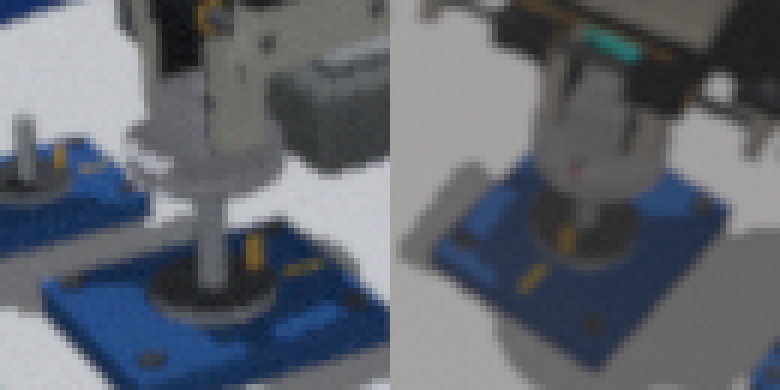

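The side and scene crops show the pulley centred above the shaft, with the red dot on the pin's side. Lowering gently.

```bash
python3 -m handwheel '[[[0.005,0.001,0.02],[0,0,0]],[[0.005,0.001,0.04],[0,0,0]],[[0.005,0.001,0.055],[0,0,0]],[[0.005,0.001,0.065],[0,0,0]],[[0.005,0.001,0.07],[0,0,0]]]'; python3 -m handwheel '[[[0,0,0.01],[0,0,0]],[[0,0,0.02],[0,0,0]],[[0,0,0.03],[0,0,0]],[[0,0,0.03],[0,0,0]]]'; python3 g.py .5477 .2203 .09 -89
```

```text
clock: 7.52
tool_pos: [0.5471, 0.2199, 0.1003]
orientation: [180.0, -0.0, -88.9]
force: [0.6, -1.3, -1.4]
opening: 0.0318
clock: 7.85
tool_pos: [0.5477, 0.2202, 0.0947]
orientation: [-180.0, 0.0, -88.9]
force: [1.3, 0.9, -2.8]
opening: 0.0316
t 7.85 p [0.5477 0.2202 0.0947] [-1.7997e+02  1.0000e-02 -8.8940e+01] F [ 1.3  0.9 -2.8] M [ 0.   -0.35  0.01] open 0.0316
shift [-0.0007 -0.0002  0.0237] turn [-0.0001  0.      0.0002] rows~ 0.11360136124367334
```

```bash
python3 -m handwheel '[[[0,0,0.015],[0,0,0]],[[0,0,0.03],[0,0,0]],[[0,0,0.045],[0,0,0]],[[0,0,0.045],[0,0,0]],[[0,0,0.045],[0,0,0]]]'; python3 g.py .5477 .2203 .0755 -89; python3 -m handwheel '[[[0,0,0.015],[0,0,0]],[[0,0,0.03],[0,0,0]],[[0,0,0.045],[0,0,0]],[[0,0,0.045],[0,0,0]],[[0,0,0.045],[0,0,0]]]'; python3 g.py .5477 .2203 .0755 -89;
```

```text
clock: 8.27
tool_pos: [0.5477, 0.2202, 0.0857]
orientation: [-180.0, 0.0, -88.9]
force: [3.0, -0.2, -3.8]
opening: 0.0316
t 8.2667 p [0.5477 0.2202 0.0857] [-1.7998e+02  1.0000e-02 -8.8940e+01] F [ 3.  -0.2 -3.8] M [ 0.06 -1.09 -0.04] open 0.0316
shift [-0.0006 -0.0001  0.0512] turn [-0.0001  0.      0.0002] rows~ 0.2458188652951492
clock: 8.68
tool_pos: [0.5477, 0.2202, 0.0767]
orientation: [-180.0, 0.0, -88.9]
force: [5.2, 1.3, -4.7]
opening: 0.0318
t 8.6833 p [0.5477 0.2202 0.0767] [-1.7998e+02  1.0000e-02 -8.8940e+01] F [ 5.2  1.3 -4.7] M [ 0.02 -1.83 -0.03] open 0.0318
shift [-0.0006 -0.0001  0.0061] turn [-0.0001  0.      0.0002] rows~ 0.029332061571508392
```

```bash
python3 -m handwheel '[[[0,-0.002,0],[0,0,0]],[[0,-0.004,0],[0,0,0]],[[0,-0.004,0],[0,0,0]]]'; python3 g.py .5485 .2203 .0725 -89
```

```text
clock: 8.93
tool_pos: [0.5479, 0.22, 0.0769]
orientation: [180.0, -0.0, -89.0]
force: [2.1, 1.3, -3.0]
opening: 0.0316
t 8.9333 p [0.5479 0.22   0.0769] [ 1.7996e+02 -1.0000e-02 -8.8960e+01] F [ 2.1  1.3 -3. ] M [ 0.33 -0.64  0.02] open 0.0316
shift [-0.0014 -0.0033  0.0218] turn [ 0.0001 -0.      0.0001] rows~ 0.10609134165552228
```

```bash
python3 -m handwheel '[[[-0.001,-0.0025,0],[0,0,0]],[[-0.001,-0.0025,0.01],[0,0,0]],[[-0.001,-0.0025,0.015],[0,0,0]],[[-0.001,-0.0025,0.015],[0,0,0]]]'; python3 g.py .5485 .2203 .0725 -89;python3 -m handwheel '[[[0,0,0.005],[0,0,0]],[[0,0,0.01],[0,0,0]],[[0,0,0.015],[0,0,0]],[[0,0,0.015],[0,0,0]]]'; python3 g.py .5485 .2203 .0725 -89
```

```text
clock: 9.27
tool_pos: [0.5481, 0.2199, 0.0735]
orientation: [179.9, -0.0, -89.0]
force: [-0.1, 0.1, -1.8]
opening: 0.0321
t 9.2667 p [0.5481 0.2199 0.0735] [ 1.7993e+02 -4.0000e-02 -8.8960e+01] F [-0.1  0.1 -1.8] M [-0.05  0.17  0.03] open 0.0321
shift [-0.0018 -0.0021  0.0049] turn [ 0.0002 -0.0001  0.0001] rows~ 0.027026674806820836
clock: 9.6
tool_pos: [0.5485, 0.2201, 0.0707]
orientation: [180.0, -0.0, -89.0]
force: [-0.4, -0.0, -1.9]
opening: 0.0319
t 9.6 p [0.5485 0.2201 0.0707] [ 1.7997e+02 -2.0000e-02 -8.8960e+01] F [-0.4 -0.  -1.9] M [-0.16  0.17 -0.02] open 0.0319
shift [-0.001  -0.0002 -0.0092] turn [ 0.0001 -0.      0.0001] rows~ 0.0444645484268992
```

```bash
python3 -m handwheel '[[[0,0,0.005],[0,0,0]],[[0,0,0.01],[0,0,0]],[[0,0,0.01],[0,0,0]],[[0,0,0.01],[0,0,0]]]'; python3 g.py .5485 .2203 .0565 -89
```

```text
clock: 9.93
tool_pos: [0.5486, 0.2202, 0.0689]
orientation: [180.0, -0.0, -88.9]
force: [-0.0, 0.0, -2.0]
opening: 0.0321
t 9.9333 p [0.5486 0.2202 0.0689] [ 1.7999e+02 -1.0000e-02 -8.8950e+01] F [-0.  0. -2.] M [-0.05  0.17 -0.  ] open 0.0321
shift [-0.0005  0.0005  0.0619] turn [ 0.     -0.      0.0002] rows~ 0.2970208779635639
```

```bash
python3 -m handwheel '[[[0,0,0.01],[0,0,0]],[[0,0,0.02],[0,0,0]],[[0,0,0.025],[0,0,0]],[[0,0,0.025],[0,0,0]],[[0,0,0.025],[0,0,0]]]'; python3 g.py .5485 .2203 .0565 -89; python3 -m handwheel '[[[0,0,0.01],[0,0,0]],[[0,0,0.02],[0,0,0]],[[0,0,0.025],[0,0,0]],[[0,0,0.025],[0,0,0]],[[0,0,0.025],[0,0,0]]]'; python3 g.py .5485 .2203 .0565 -89
```

```text
clock: 10.35
tool_pos: [0.5486, 0.2202, 0.0638]
orientation: [180.0, -0.0, -88.9]
force: [-0.9, -0.2, -2.1]
opening: 0.0316
t 10.35 p [0.5486 0.2202 0.0638] [ 1.7999e+02 -1.0000e-02 -8.8940e+01] F [-0.9 -0.2 -2.1] M [-0.12  0.22 -0.02] open 0.0316
shift [-0.0003  0.0006  0.0365] turn [ 0.     -0.      0.0002] rows~ 0.17530894133175992
clock: 10.77
tool_pos: [0.5487, 0.2203, 0.0589]
orientation: [180.0, -0.0, -88.9]
force: [-0.9, 0.3, -2.4]
opening: 0.0317
t 10.7667 p [0.5487 0.2203 0.0589] [ 1.7999e+02 -1.0000e-02 -8.8950e+01] F [-0.9  0.3 -2.4] M [-0.06  0.12  0.01] open 0.0317
shift [-0.0002  0.0008  0.0118] turn [ 0.     -0.      0.0002] rows~ 0.05674214216203303
```

1 mm steps until contact.

```bash
for i in 1; do python3 -m handwheel '[[[0,0,0.003],[0,0,0]],[[0,0,0.006],[0,0,0]],[[0,0,0.006],[0,0,0]]]'; done; python3 -m handwheel '[[[0,0,0.003],[0,0,0]],[[0,0,0.005],[0,0,0]],[[0,0,0.005],[0,0,0]]]'; python3 g.py .5485 .2203 .0565 -89
```

```text
clock: 11.02
tool_pos: [0.5486, 0.2203, 0.0577]
orientation: [180.0, -0.0, -88.9]
force: [0.0, 0.2, -1.8]
opening: 0.0316
clock: 11.27
tool_pos: [0.5486, 0.2202, 0.0567]
orientation: [180.0, -0.0, -88.9]
force: [-0.6, 0.6, -2.0]
opening: 0.0317
t 11.2667 p [0.5486 0.2202 0.0567] [179.99  -0.   -88.95] F [-0.6  0.6 -2. ] M [-0.12  0.12  0.01] open 0.0317
shift [-0.0004  0.0006  0.0009] turn [ 0.     -0.      0.0001] rows~ 0.007277638096647978
```

```bash
python3 -m handwheel '[[[0,0,0.003],[0,0,0]],[[0,0,0.003],[0,0,0]],[[0,0,0.003],[0,0,0]]]'; python3 -m handwheel '[[[0,0,0.003],[0,0,0]],[[0,0,0.003],[0,0,0]],[[0,0,0.003],[0,0,0]]]'
```

```text
clock: 11.52
tool_pos: [0.5487, 0.2203, 0.0565]
orientation: [-180.0, 0.0, -88.9]
force: [-3.1, -1.3, 3.1]
opening: 0.0319
clock: 11.77
tool_pos: [0.5488, 0.2203, 0.0565]
orientation: [-180.0, 0.0, -88.9]
force: [-4.2, -1.0, 8.2]
opening: 0.0316
```

Contact came at the expected seated height. Unload, open, retreat.

```bash
python3 -m handwheel '[[[0,0,-0.0035],[0,0,0]],[[0,0,-0.0035],[0,0,0]]]'; python3 -m handwheel '[[[0,0,0],[0,0,0]],[[0,0,0],[0,0,0]],[[0,0,0],[0,0,0]],[[0,0,0],[0,0,0]],[[0,0,0],[0,0,0]]]' -1;  python3 -m handwheel '[[[0,0,0],[0,0,0]],[[0,0,0],[0,0,0]],[[0,0,0],[0,0,0]],[[0,0,0],[0,0,0]],[[0,0,0],[0,0,0]]]'; python3 -m handwheel '[[[0,0,-0.05],[0,0,0]],[[0,0,-0.15],[0,0,0]],[[0,0,-0.3],[0,0,0]],[[0,0,-0.45],[0,0,0]],[[0,0,-0.55],[0,0,0]]]'; python3 -m handwheel '[[[0,0.1,0],[0,0,0]],[[0,0.25,0],[0,0,0]],[[0,0.35,0],[0,0,0]],[[0,0.35,0],[0,0,0]],[[0,0.35,0],[0,0,0]]]'; python3 - <<'E'
from h import *
import pickle
s=snapshot("side");a=snapshot("scene");w=snapshot("wrist");pickle.dump((s,a,w),open("s4.pkl","wb"))
f=lambda c:cv2.resize(c,(390,390),interpolation=3)
cv2.imwrite("pics/c4.png",np.hstack([f(s["color"][145:210,185:250]),f(w["color"][10:190,160:340])])[:,:,::-1])
print((proj(w,[[.548,.2203,.066]])-[160,10])*390/180,get_obs()["force"])
E
```

```text
clock: 11.93
tool_pos: [0.5488, 0.2204, 0.0565]
orientation: [-180.0, 0.0, -88.9]
force: [-3.1, 1.1, 3.8]
opening: 0.0318
clock: 12.35
tool_pos: [0.5487, 0.2202, 0.0561]
orientation: [180.0, -0.0, -88.9]
force: [-0.2, 0.9, 0.7]
opening: 0.0597
clock: 12.77
tool_pos: [0.5487, 0.2203, 0.0563]
orientation: [-180.0, 0.0, -88.9]
force: [0.6, -0.3, 0.0]
opening: 0.0864
clock: 13.18
tool_pos: [0.5495, 0.2206, 0.17]
orientation: [-179.8, 0.1, -88.9]
force: [0.9, -0.3, 0.1]
opening: 0.0878
clock: 13.6
tool_pos: [0.4782, 0.2192, 0.1677]
orientation: [-179.9, 0.1, -88.9]
force: [-0.6, -0.3, 0.4]
opening: 0.0877
[[201.7433732  210.45634212]] [-0.29645589 -0.50814476  0.38209494]
```

View pics/c4.png

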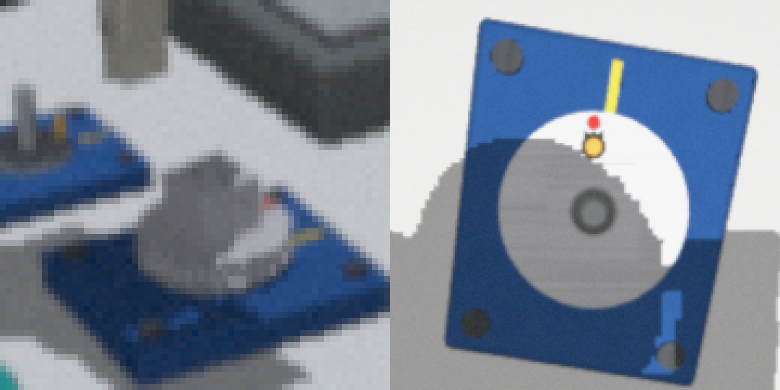

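The pulley sits on the seat with the brass pin showing in its hole at (594,146) and the shaft centred in the bore at (594,211). One depth check, then hand in.

```bash
python3 - <<'E'
from h import *
import pickle
s,a,w=pickle.load(open("s4.pkl","rb"))
f=lambda x,y:[160+(x-390)*180/390,10+y*180/390]
print("hub top z (.066), disc top (.040) each side",depth(w,[f(594,245),f(565,225),f(520,210),f(670,210),f(594,290),f(560,140)])[:,2].round(4))
a0=pickle.load(open("s0.pkl","rb"))["scene"]["color"].astype(int)
for n,(x,y) in dict(tape=(362,318),spa=(383,263),spb=(404,280),red=(274,352)).items():
    x,y=int(x/1.5),int(y/1.5);print(n,np.abs(a["color"][y-15:y+15,x-15:x+15].astype(int)-a0[y-15:y+15,x-15:x+15]).mean().round(1))
print(close_job())
E
```

```text
hub top z (.066), disc top (.040) each side [0.067  0.0658 0.0401 0.0397 0.0416 0.0415]
tape 3.7
spa 5.3
spb 4.1
red 3.0
the job is handed in; nothing more can be done
None
```

I fitted the pulley on the larger blue fixture, hub up, with its bore over the shaft and its small hole over the brass pin. It is seated and released, and I handed the job in at about 14 s on the robot's clock. No verdict was reported.

- **Fitting:** I gripped the pulley by its hub, lifted it out of the tray and turned it to the pin angle seen by the wrist camera. It dropped over the pin without any searching. While threading, I measured about 5 N of side load and corrected it by shifting the pulley about 1 mm. Contact with the seat came at the expected height, with about 10 N of downward load.
- **Final checks:** The last wrist picture shows the pin in the hole and the shaft centred in the bore. Depth readings put the hub top at 66–67 mm (66 expected) and the disc top at 40–41.6 mm (40 expected), so the pulley is flush within measuring noise. The wrist force was near zero after the arm backed off.
- **Bystanders:** The tape roll, small pulleys and red case look unchanged between the first and last scene pictures. I compared these by image difference and did not measure their positions.
- **Disagreement:** Early camera estimates of where the pulley sat in the grip differed by about 1.2 mm. The force correction while threading dealt with it.

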